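# Fetch the coupling hub from behind the containers

### The job

The steel coupling hub for the next assembly stands at the back of the plywood storage board, close behind two of the three tall containers. First stand both of those two containers upright on the flat black rubber mat, leaving the hub where it is until they are both there; then set the hub flat in the round cup of the metal nest, and finally put each container back upright on the very place on the board it came from. When you finish, the third container must stand where it stood; do not disturb the ball bearing in the other back place and do not knock any container over.

Things in the scene. Friction and masses are not known exactly. Their poses are not given: they have to be found in the camera images.
- board: Fixed plywood board, 170 (x) x 310 (y) mm, top 12 mm above its origin (centre of underside). Flat black pads 71 mm across: front row at x = -28, y = -95, 0, 95 mm; back row at x = 28, y = -47.5, 47.5 mm. 8 mm rim on back and sides. +x points away from the robot. Start: a container on each front pad, hub and bearing on the back pads; the two containers next to the hub (73 mm off) stand in its way.
- canister: Dark green round canister with black screw lid, 70 mm diameter, 153 mm tall, upright, about 0.4 kg; straight-sided, closed and rigid. Grip it in its upper third. Origin at the centre of its underside, z up.
- spray_can: Bare aluminium spray can with grey plastic cap, 56 mm diameter, straight side up to 118 mm, 150 mm tall, about 0.25 kg, upright. Origin at the centre of its underside, z up.
- bottle: White plastic bottle with paper label and narrow black cap, 62 mm diameter, straight side up to 105 mm, 145 mm tall, about 0.25 kg, upright. Origin at the centre of its underside, z up.
- coupling_hub: Turned steel coupling hub, about 0.4 kg, lying on its flange: round flange 66 mm diameter, 14 mm high, on it a boss 36 mm diameter that reaches to 38 mm above the underside. Grasp the boss. Origin at the centre of the underside, z up.
- bearing: Ball bearing, 40 mm diameter, 12 mm high, lying flat in the back place not taken by the hub; to be left there. Origin at the centre of its underside.
- mat: Flat black rubber mat with thin grey border lines, fixed on the bench to the left or right of the board, 240 (x) x 130 (y) mm, 4 mm thick; its x is roughly the world's x. The side area: room for two containers, one at x = -55 mm and one at x = +55 mm. Origin at the centre of its underside.
- nest: Fixed metal assembly nest on the side of the board opposite the mat: dark square plate 120 x 120 x 10 mm with an aluminium round cup in the middle, inside diameter 84 mm, outside 100 mm, rim top 24 mm above the bench. Origin at the centre of its underside.
- nest_floor (a point): Centre of the cup's floor in the nest, 14 mm above the bench (cup 10 mm deep); the hub's underside belongs here.
Things that resemble listed ones, but are neither listed nor needed, are in the scene too. Leave any orange, purple or yellow look-alike of the coupling_hub alone.

How it is judged:
By the outcome, as a careful person would: the job done as asked, in the order asked, and still so for the second after the job is handed in, with the robot touching nothing.
It also fails if it takes over 125 s, if anything falls off the work surface, if the arm or the gripper's body presses on something with over 40 N, if the wrist force passes 120 N, or if a joint passes its speed limit or range.

### The arm

A 6-joint arm with a two-finger parallel gripper is mounted at the origin on a cart in front of the work surface, level with it; the furniture and walls round the work are solid. World frame = base frame: x ahead of the robot, y to its left, z up, the work surface at z = 0. Lengths are in m, angles in rad, forces in N, time in s.
With the tool pointing down it reaches from about 0.25 to 0.8 m from the base axis. Payload 3.9 kg.
Tool frame: the origin (TCP) lies midway between the tips of the shut fingers; the grasp point (between the pads) lies 19 mm behind it (r.grasp_offset is the distance from the TCP to the grasp point, in m); z points along the fingers, y is the direction in which the jaws open and shut (so a half turn about z gives the same grasp; the last joint's range is limited). The gripper opens to 85 mm and grips with 20 to 120 N. Pads are 22 mm wide; open, the fingers measure 114 mm over their backs; the gripper's body (76 mm by 85 mm) begins 54 mm behind the grasp point. The pads swing forward as they close: fully open they stand 13 mm farther back than shut.
Start: joints at [-1.201, 0.26, -0.138, 1.173, 0, 1.571], TCP at [0.19, -0.49, 0.231] pointing down, gripper open.
Joint ranges: [-2.78, 2.78], [-0.83, 1.72], [-1.28, 1.37], [-1.9, 2.12], [-1.57, 1.48], [-3.14, 3.14]. Speed limits (rad/s): [2.57, 2.57, 3.14, 3.14, 3.14, 3.14].

### API

Orientations are given as [roll, pitch, yaw] about the fixed x, y, z axes, in that order (R = Rz(yaw) Ry(pitch) Rx(roll)).
In Python, from workcell import r gives the robot as it stands. The module is installed in compiled form; this text tells all that it offers.
- The arm moves only by the tool carry_out, never from a script. Its arguments are lists of equal length, an entry for each row: "xyz": the shift along the tool's x, y, z in mm, a list of three; "angular": the turn, a rotation vector about the tool's x, y, z in rad, a list of three; "fingers": the opening, from -1 (shut) to 1 (fully open), so that 0 is half open. In form: {"xyz": [[tx, ty, tz], ...], "angular": [[wx, wy, wz], ...], "fingers": [fingers, ...]}. A call has 1 to 10 rows; each row is the pose to reach, as a shift and turn from the pose commanded when the call began, along the tool's axes at that moment; what a row does not reach only later rows make up. A row lasts 1/8 s, in which the tool goes at most 62.5 mm and 10.7 degrees, less where a joint would pass 70% of its speed; a pose out of reach is approached as far as the arm can. A call with a gripper value outside its range is refused whole. The fingers move at their own pace and stop on an object; the grip force is fixed at half the most. Time passes only in rows, so rows that repeat a pose let the fingers close. It gives the time, the measured TCP pose, the force and the opening at its end, in the units of the state.
- r.observe(): the state, without advancing time (a new reading comes with each control period).
- r.grab_frame(name): name is "scene" or "side" or "wrist"; returns a dict with "frame" (480x640x3 uint8, red, green, blue), "range_z" (480x640 float32, m along the optical axis (not along the pixel's ray), 0 where there is no reading), "K" (3x3 intrinsics, pixels), "origin" and "attitude" of the camera in the world. Camera axes: x right, y up, looking along -z (the intrinsics and any distortion apply to the point x, -y, -z); pixel columns grow to the right and rows downward; lengths in m; the calibration is good to about 2 mm. The wrist camera is an equidistant fisheye: a pixel r from the principal point sees the ray r / f radians off the axis. A picture is of the moment at which its call begins.
- r.close_job(): hands the job in, once; it reports no verdict.
The state is a dict: "clock": time; "joint_pos": joint angles; "dq": joint speeds; "joint_efforts": joint torques, N m; "ee_pos": TCP position; "tcp_rot": TCP orientation; "force": force on the tool from outside, world axes, zero at the start; "wrist_torque": the same for the moment, N m; "grip_width": opening from 0.0 (shut) to 1.0 (fully open).
Only numpy, scipy, OpenCV 4.12 (cv2) and the standard library are available. Lean on these libraries where they do the work, as an engineer would, in place of code of your own. Each camera call takes 0.05 s, during which the arm holds its last target. There are 200 camera calls.

## Working session

There is one attempt and no reset: what is moved stays moved. The work goes in short steps, Python scripts to look and compute and a tool call to move; the robot and the scene stay as the last step left them, time stands still between calls to the robot, and variables do not carry over. Pictures are saved under pics/ and viewed, about 12 in all and at most 16, crops included, and the job is handed in when it is done.

Besides the shell and the picture viewer there is one more tool, called after ">>>" as name(argument=value, ...) on one line, values as JSON. carry_out: Moves the arm, as the interface text tells. Its arguments: {"type":"object","properties":{"xyz":{"type":"array","items":{"type":"array","items":{"type":"number"}}},"angular":{"type":"array","items":{"type":"array","items":{"type":"number"}}},"fingers":{"type":"array","items":{"type":"number"}}},"required":["xyz","angular","fingers"]}

```bash
mkdir -p pics
cat > h.py <<'E'
import numpy as np, cv2
from workcell import r
from scipy.spatial.transform import Rotation as R
def att(a):
    a=np.array(a,float)
    return a if a.shape==(3,3) else (R.from_euler('xyz',a).as_matrix() if a.size==3 else R.from_quat(a).as_matrix())
def cloud(f):
    z=f['range_z']; K=f['K']; v,u=np.mgrid[:480,:640]
    x=(u-K[0,2])/K[0,0]*z; y=(v-K[1,2])/K[1,1]*z
    P=np.stack([x,-y,-z],-1)@att(f['attitude']).T+np.array(f['origin'])
    P[z<=0]=np.nan
    return P
def save(f,n,crop=None,s=1):
    im=f['frame'][...,::-1]
    if crop: u0,v0,u1,v1=crop; im=im[v0:v1,u0:u1]
    cv2.imwrite('pics/'+n,cv2.resize(im,None,fx=s,fy=s,interpolation=cv2.INTER_CUBIC))
E
python3 - <<'E'
from h import *
import pickle
print(r.observe())
for n in ['scene','side']:
    f=r.grab_frame(n); save(f,n+'0.png'); pickle.dump(f,open(n+'.pkl','wb')); print(n,f['K'],f['origin'],f['attitude'],[k for k in f])
E
```

```text
{'clock': 0.0, 'joint_pos': array([-1.20098851e+00,  2.60681912e-01, -1.39391735e-01,  1.17269252e+00,
       -2.49753846e-05,  1.57083504e+00]), 'dq': array([ 2.62149237e-03, -6.94618240e-04, -4.58948700e-04,  4.31006247e-05,
        1.33236922e-04, -2.00270273e-03]), 'joint_efforts': array([ 2.30076666e-04, -4.05677462e+01,  2.53920722e+01,  1.87716476e-02,
       -5.86713304e-05,  6.71453037e-06]), 'ee_pos': array([ 0.18949748, -0.48886864,  0.23045743]), 'tcp_rot': array([-3.13962281e+00,  2.50515991e-05,  3.69769150e-01]), 'force': array([-0.44303483, -0.14779954, -0.19241261]), 'wrist_torque': array([0.03905805, 0.02109559, 0.00893243]), 'grip_width': 1.0005043903360946}
scene [[467.09776933   0.         324.18020648]
 [  0.         467.09776933 241.7560914 ]
 [  0.           0.           1.        ]] [ 0.94589388 -0.63733536  0.99225662] [0.64565256 0.01129441 0.43593215] ['frame', 'range_z', 'K', 'origin', 'attitude']
side [[537.95824622   0.         313.26554131]
 [  0.         537.95824622 242.05081388]
 [  0.           0.           1.        ]] [0.48430268 0.95622722 0.87027316] [ 0.88928566 -0.00469917 -3.00368766] ['frame', 'range_z', 'K', 'origin', 'attitude']
```

View pics/scene0.png

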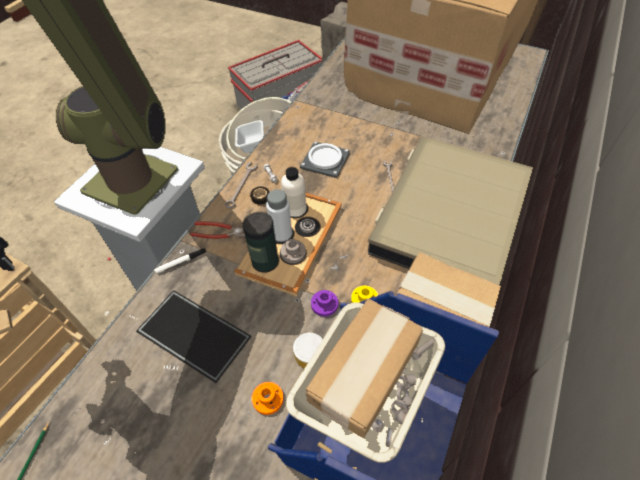

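View pics/side0.png

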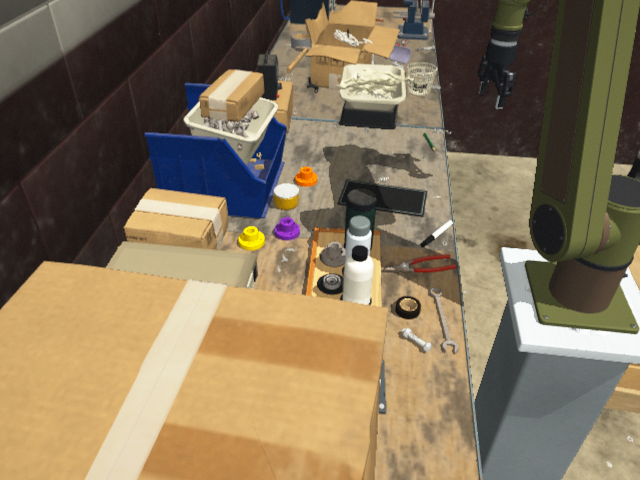

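Scene view: the canister is at (261,243), the spray can at (279,217) and the bottle at (292,192). The mat is at (194,335) and the nest at (325,157). Hub candidates are grey (293,250), the bearing (308,227), and the purple (325,302), yellow (365,295) and orange (267,398) look-alikes. The grey one matches, and it sits behind the canister and spray can. Next I'll check it in a close crop and measure positions.

```bash
cat > m.py <<'E'
from h import *
import pickle
from scipy.optimize import least_squares
S=pickle.load(open('scene.pkl','rb')); D=pickle.load(open('side.pkl','rb'))
save(S,'crop1.png',(190,120,370,310),3)
PS,PD=cloud(S),cloud(D)
for n,px in dict(can=(261,220),spray=(279,198),bottle=(292,173),hub=(293,243),bear=(308,227),nest=(325,157),mat=(194,335),purple=(325,302)).items(): print(n,PS[px[1],px[0]].round(4))
for n,px in dict(can=(362,198),spray=(360,224),bottle=(360,253),hub=(333,247),bear=(331,282),mat=(390,200)).items(): print('side',n,PD[px[1],px[0]].round(4))
E
python3 m.py
```

```text
can [ 0.5153 -0.0797  0.1649]
spray [0.5182 0.0013 0.1602]
bottle [0.507  0.0908 0.1586]
hub [ 0.562  -0.0273  0.0388]
bear [0.5687 0.0447 0.0258]
nest [0.4927 0.3154 0.018 ]
mat [ 0.4625 -0.3369  0.0059]
purple [ 0.7093 -0.1504  0.0412]
side can [ 0.5113 -0.0904  0.1593]
side spray [0.5088 0.0121 0.1603]
side bottle [0.5019 0.1057 0.1564]
side hub [ 0.5715 -0.049   0.0376]
side bear [0.5648 0.0476 0.0121]
side mat [ 0.438  -0.3202  0.0042]
```

View pics/crop1.png

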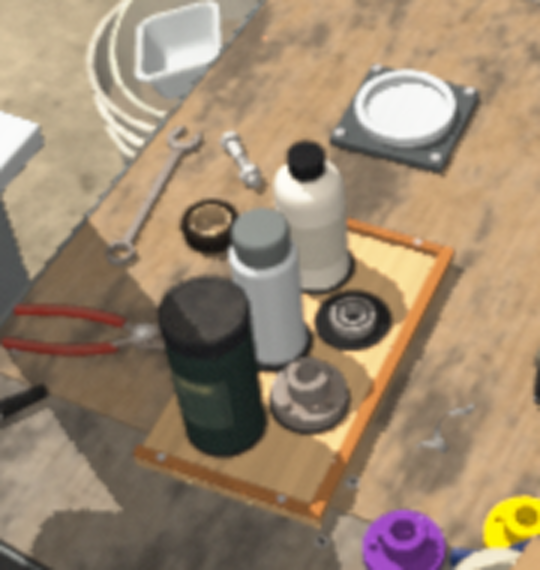

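The crop confirms it: a grey steel hub with a boss at crop (310,395), behind the canister and spray can, with the bearing at (352,315). Now circle fits with the known radii.

```bash
cat > m2.py <<'E'
from m import *
def fit(P,c,rad,z0,z1,n,frac=1.35):
    P=P.reshape(-1,3); c=np.array(c,float)
    for k in range(4):
        m=(P[:,2]>z0)&(P[:,2]<z1)&(np.hypot(*(P[:,:2]-c).T)<rad*frac); Q=P[m][:,:2]
        if len(Q)<8: print(n,'few',len(Q)); return
        s=least_squares(lambda p:np.hypot(*(Q-p).T)-rad,c,loss='soft_l1',f_scale=.002); c=s.x
    print(n,len(Q),c.round(4),'rms',(np.sqrt(np.mean(s.fun**2))).round(4), 'topz',np.nanpercentile(P[(np.hypot(*(P[:,:2]-c).T)<rad)][:,2],98).round(4))
if __name__=='__main__':
  for t,P in (('S',PS),('D',PD),('B',np.concatenate([PS.reshape(-1,3),PD.reshape(-1,3)]))):
    fit(P,(.511,-.09),.035,.06,.15,t+' can'); fit(P,(.509,.005),.028,.06,.115,t+' spray'); fit(P,(.505,.095),.031,.06,.105,t+' bottle')
    fit(P,(.568,-.047),.018,.029,.046,t+' hub boss'); fit(P,(.568,-.047),.033,.015,.024,t+' hub flange',1.2)
    fit(P,(.71,-.15),.018,.02,.035,t+' purple')
    fit(P,(.493,.315),.05,.016,.0225,t+' nest out',1.15)
  # mat & board corners from pixel rays (scene)
  def ray(f,u,v,z):
    K=f['K'];d=att(f['attitude'])@np.array([(u-K[0,2])/K[0,0],-(v-K[1,2])/K[1,1],-1]);o=np.array(f['origin']);return (o+d*(z-o[2])/d[2]).round(4)
  for n,u,v,z in [('matL',137,331,.004),('matT',175,292,.004),('matR',250,338,.004),('matB',216,379,.004),('brd back right',190+322/3,120+515/3,.02),('brd back left',190+452/3,120+250/3,.02),('brd fr right',190+137/3,120+453/3,.012),
     ('nest cup ctr',190+406/3,120+106/3,.024),('cupL',190+355/3,120+107/3,.024),('cupR',190+457/3,120+107/3,.024)]: print(n,ray(S,u,v,z))
E
python3 m2.py | tail -n +15
```

```text
S can 660 [ 0.5114 -0.0892] rms 0.0011 topz 0.1685
S spray 253 [0.5092 0.0057] rms 0.0013 topz 0.1657
S bottle 222 [0.5025 0.0987] rms 0.0014 topz 0.1604
S hub boss 93 [ 0.5665 -0.0405] rms 0.004 topz 0.0544
S hub flange 97 [ 0.5654 -0.0387] rms 0.0049 topz 0.0538
S purple 35 [ 0.7197 -0.1624] rms 0.0026 topz 0.0388
S nest out 124 [0.4444 0.2836] rms 0.0153 topz 0.0266
D can 387 [ 0.5126 -0.092 ] rms 0.0014 topz 0.1656
D spray 147 [0.5102 0.0022] rms 0.0012 topz 0.1631
D bottle 444 [0.5028 0.096 ] rms 0.0013 topz 0.1574
D hub boss 117 [ 0.5668 -0.039 ] rms 0.0037 topz 0.0512
D hub flange 129 [ 0.5678 -0.0418] rms 0.0066 topz 0.051
D purple 35 [ 0.7228 -0.1451] rms 0.0037 topz 0.0382
D nest out few 2
B can 1047 [ 0.5117 -0.0899] rms 0.0016 topz 0.1678
B spray 400 [0.5091 0.0049] rms 0.0016 topz 0.165
B bottle 666 [0.5023 0.0966] rms 0.0016 topz 0.1592
B hub boss 211 [ 0.5669 -0.0394] rms 0.004 topz 0.0538
B hub flange 229 [ 0.5663 -0.0407] rms 0.0063 topz 0.0529
B purple 68 [ 0.7143 -0.1631] rms 0.0036 topz 0.04
B nest out 153 [0.4564 0.2787] rms 0.0163 topz 0.0263
matL [ 0.3347 -0.3834  0.004 ]
matT [ 0.3526 -0.2596  0.004 ]
matR [ 0.5832 -0.2887  0.004 ]
matB [ 0.565  -0.4034  0.004 ]
brd back right [ 0.6313 -0.1416  0.02  ]
brd back left [0.6119 0.1621 0.02  ]
brd fr right [ 0.4602 -0.1484  0.012 ]
nest cup ctr [0.4933 0.3166 0.024 ]
cupL [0.4472 0.2942 0.024 ]
cupR [0.5406 0.3363 0.024 ]
```

```bash
cat > g.py <<'E'
# usage: python3 g.py x y z yaw [...more targets]  -> shift (mm) and turn in tool axes from present measured pose
import sys
from h import *
s=r.observe(); R0=R.from_euler('xyz',s['tcp_rot']); p=s['ee_pos']
print('t',round(s['clock'],2),'p',p.round(4),'rot',s['tcp_rot'].round(3),'F',s['force'].round(1),'w',round(s['grip_width'],3),'q',s['joint_pos'].round(2))
a=list(map(float,sys.argv[1:]))
for i in range(0,len(a),4):
    print((1000*R0.inv().apply(np.array(a[i:i+3])-p)).round(1),(R0.inv()*R.from_euler('xyz',[np.pi,0,a[i+3]])).as_rotvec().round(3))
E
python3 g.py .512 -.09 .24 1.62
```

```text
t 0.1 p [ 0.1895 -0.4889  0.2306] rot [-3.14  0.    0.37] F [ 0.3 -0.2 -0.9] w 1.002 q [-1.2   0.26 -0.14  1.17 -0.    1.57]
[ 444.9 -255.4   -9. ] [-2.00e-03 -1.00e-03 -1.25e+00]
```

>>> carry_out(xyz=[[50,-28,-9],[100,-57,-9],[150,-86,-9],[200,-115,-9],[250,-144,-9],[300,-172,-9],[350,-201,-9],[400,-230,-9],[445,-255,-9],[445,-255,-9]], angular=[[0,0,-0.15],[0,0,-0.3],[0,0,-0.45],[0,0,-0.6],[0,0,-0.75],[0,0,-0.9],[0,0,-1.05],[0,0,-1.2],[0,0,-1.25],[0,0,-1.25]], fingers=[1,1,1,1,1,1,1,1,1,1])

```text
clock: 1.35
ee_pos: [0.5143, -0.0883, 0.2396]
tcp_rot: [-3.142, -0.001, 1.625]
force: [0.3, -0.9, -0.8]
grip_width: 0.998
```

```bash
python3 g.py .512 -.09 .24 1.62 .512 -.09 .103 1.62
python3 - <<'E'
from h import *
f=r.grab_frame('wrist'); save(f,'w1.png'); print(f['K'],f['origin'],f['attitude'])
E
```

```text
t 1.35 p [ 0.5143 -0.0883  0.2396] rot [-3.142e+00 -1.000e-03  1.625e+00] F [ 0.3 -0.9 -0.8] w 0.998 q [-0.17  0.25 -0.13  1.19  0.    1.35]
[-1.6 -2.4 -0.4] [-0.    -0.001  0.005]
[ -1.7  -2.4 136.6] [-0.    -0.001  0.005]
[[371.64829954   0.         315.4243427 ]
 [  0.         371.64829954 236.69829454]
 [  0.           0.           1.        ]] [ 0.51090765 -0.01720353  0.38243312] [-0.2865993   0.00037401  0.0528316 ]
```

View pics/w1.png

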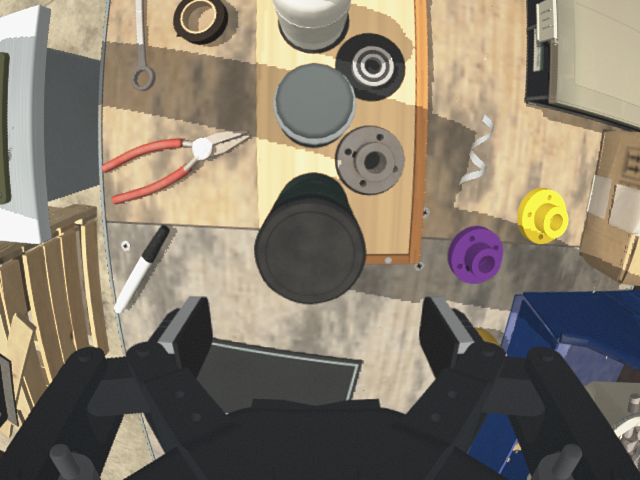

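Wrist view: the canister lid is centred at (310,251), the hub at (371,160), and the mat edge runs from (200,340) to (360,362). I'll project these to check the positions.

```bash
cat >> h.py <<'E'
def wray(f,u,v,z):
    K=f['K'];x=(u-K[0,2])/K[0,0];y=(v-K[1,2])/K[1,1];t=np.hypot(x,y)
    d=np.array([x/t*np.sin(t),-y/t*np.sin(t),-np.cos(t)]); d=att(f['attitude'])@d;o=np.array(f['origin'])
    return (o+d*(z-o[2])/d[2]).round(4)
E
python3 - <<'E'
from h import *
f=r.grab_frame('wrist')
for a in [(310,251,.165),(371,161,.026),(374,160,.05),(314,104,.162),(372,66,.02),(360,362,.004)]: print(a,wray(f,*a))
E
```

```text
(310, 251, 0.165) [ 0.5098 -0.092   0.165 ]
(371, 161, 0.026) [ 0.5641 -0.045   0.026 ]
(374, 160, 0.05) [ 0.5631 -0.0422  0.05  ]
(314, 104, 0.162) [ 0.5078 -0.0031  0.162 ]
(372, 66, 0.02) [0.5603 0.0484 0.02  ]
(360, 362, 0.004) [ 0.5781 -0.2889  0.004 ]
```

>>> carry_out(xyz=[[0,0,0],[0,0,0],[0,0,0]], angular=[[0,0,0],[0,0,0],[0,0,0]], fingers=[1,1,1])

```text
clock: 1.82
ee_pos: [0.5121, -0.0917, 0.2405]
tcp_rot: [3.141, 0.0, 1.618]
force: [0.7, 0.8, -1.5]
grip_width: 0.998
```

```bash
python3 g.py  .5117 -.0905 .103 1.62
```

```text
t 1.82 p [ 0.5121 -0.0917  0.2405] rot [3.141 0.    1.618] F [ 0.7  0.8 -1.5] w 0.998 q [-0.18  0.25 -0.13  1.19 -0.    1.35]
[  1.2  -0.3 137.5] [ 0.     0.    -0.002]
```

>>> carry_out(xyz=[[1,0,35],[1,0,70],[1,0,100],[1,0,120],[1,0,137],[1,0,137]], angular=[[0,0,0],[0,0,0],[0,0,0],[0,0,0],[0,0,0],[0,0,0]], fingers=[1,1,1,1,1,1])

```text
clock: 2.58
ee_pos: [0.5111, -0.0901, 0.1023]
tcp_rot: [-3.139, -0.001, 1.619]
force: [-0.5, -0.1, -0.5]
grip_width: 0.999
```

>>> carry_out(xyz=[[0,0,0],[0,0,0],[0,0,0],[0,0,0],[0,0,0],[0,0,0]], angular=[[0,0,0],[0,0,0],[0,0,0],[0,0,0],[0,0,0],[0,0,0]], fingers=[-1,-1,-1,-1,-1,-1])

```text
clock: 3.32
ee_pos: [0.5123, -0.0903, 0.1044]
tcp_rot: [3.141, 0.001, 1.62]
force: [-3.3, -0.0, 7.2]
grip_width: 0.807
```

```bash
python3 g.py .5117 -.0905 .20 1.62 .4042 -.328 .20 1.62 .4042 -.328 .096 1.62
```

```text
t 3.33 p [ 0.5123 -0.0903  0.1044] rot [3.141e+00 1.000e-03 1.620e+00] F [-3.3 -0.   7.2] w 0.807 q [-0.17  0.34 -0.38  0.86 -0.    1.35]
[ -0.3  -0.6 -95.6] [ 0.     0.001 -0.   ]
[-232.3 -119.5  -95.4] [ 0.     0.001 -0.   ]
[-232.2 -119.6    8.6] [ 0.     0.001 -0.   ]
```

>>> carry_out(xyz=[[0,0,-10],[0,0,-30],[0,0,-60],[0,0,-90],[-15,-8,-95],[-40,-20,-95],[-70,-36,-95],[-100,-52,-95],[-130,-67,-95],[-160,-82,-95]], angular=[[0,0,0],[0,0,0],[0,0,0],[0,0,0],[0,0,0],[0,0,0],[0,0,0],[0,0,0],[0,0,0],[0,0,0]], fingers=[-1,-1,-1,-1,-1,-1,-1,-1,-1,-1])

```text
clock: 4.58
ee_pos: [0.4366, -0.255, 0.1971]
tcp_rot: [-3.14, -0.001, 1.619]
force: [0.1, -0.4, -3.4]
grip_width: 0.808
```

>>> carry_out(xyz=[[-25,-13,0],[-45,-24,0],[-62,-33,0],[-72,-38,0],[-72,-38,0],[-72,-38,0]], angular=[[0,0,0],[0,0,0],[0,0,0],[0,0,0],[0,0,0],[0,0,0]], fingers=[-1,-1,-1,-1,-1,-1])

```text
clock: 5.32
ee_pos: [0.4041, -0.327, 0.1982]
tcp_rot: [3.142, -0.001, 1.62]
force: [0.5, 0.6, -2.6]
grip_width: 0.808
```

```bash
python3 g.py .4042 -.328 .0965 1.62;python3 - <<'E'
from h import *
f=r.grab_frame('side'); save(f,'s2.png',(260,110,500,310),3)
E
```

```text
t 5.33 p [ 0.4041 -0.327   0.1982] rot [ 3.142e+00 -1.000e-03  1.620e+00] F [ 0.5  0.6 -2.6] w 0.808 q [-0.68  0.27 -0.22  1.09  0.    0.84]
[ -1.1   0.  101.7] [ 0.    -0.001  0.   ]
```

View pics/s2.png

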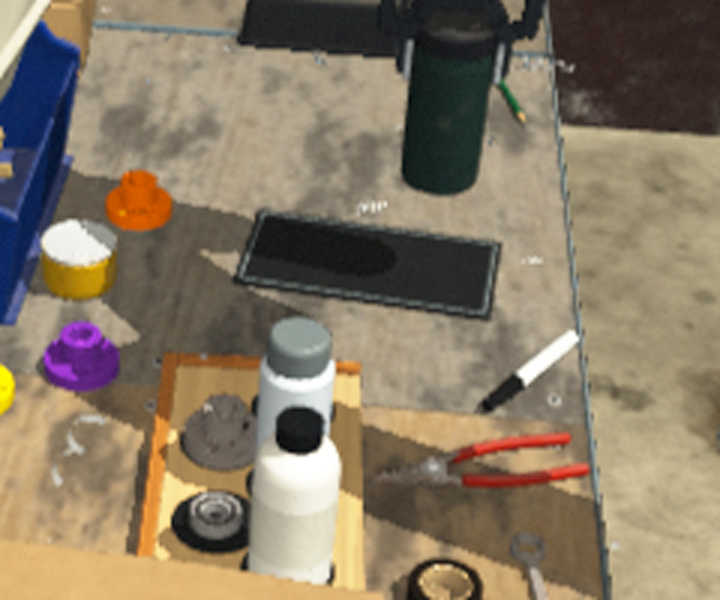

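The side view shows the canister held upright at crop (445,110), above the mat at (370,262). The other objects haven't moved. Lowering it now.

>>> carry_out(xyz=[[-1,0,30],[-1,0,55],[-1,0,75],[-1,0,88],[-1,0,95],[-1,0,99],[-1,0,101],[-1,0,101]], angular=[[0,0,0],[0,0,0],[0,0,0],[0,0,0],[0,0,0],[0,0,0],[0,0,0],[0,0,0]], fingers=[-1,-1,-1,-1,-1,-1,-1,-1])

```text
clock: 6.38
ee_pos: [0.4042, -0.3287, 0.0976]
tcp_rot: [3.141, 0.0, 1.62]
force: [-0.3, 0.5, -3.9]
grip_width: 0.814
```

>>> carry_out(xyz=[[0,0,0.7],[0,0,1.4],[0,0,1.4],[0,0,1.4]], angular=[[0,0,0],[0,0,0],[0,0,0],[0,0,0]], fingers=[-1,-1,-1,-1])

```text
clock: 6.88
ee_pos: [0.4042, -0.3288, 0.0965]
tcp_rot: [3.141, 0.001, 1.62]
force: [-0.7, 0.8, 3.3]
grip_width: 0.809
```

>>> carry_out(xyz=[[0,0,0],[0,0,0],[0,0,0],[0,0,0],[0,0,0],[0,0,-30],[0,0,-70],[0,0,-110],[0,0,-140],[0,0,-140]], angular=[[0,0,0],[0,0,0],[0,0,0],[0,0,0],[0,0,0],[0,0,0],[0,0,0],[0,0,0],[0,0,0],[0,0,0]], fingers=[1,1,1,1,1,1,1,1,1,1])

```text
clock: 8.12
ee_pos: [0.4055, -0.3297, 0.2385]
tcp_rot: [3.137, 0.004, 1.62]
force: [0.3, -0.1, -1.0]
grip_width: 1.0
```

```bash
python3 g.py .5092 .004 .24 1.62 .5092 .004 .096 1.62
```

```text
t 8.12 p [ 0.4055 -0.3297  0.2385] rot [3.137 0.004 1.62 ] F [ 0.3 -0.1 -1. ] w 1.0 q [-0.68  0.25 -0.13  1.18  0.    0.84]
[328.2 120.   -2.2] [ 0.004  0.004 -0.   ]
[328.7 119.4 141.8] [ 0.004  0.004 -0.   ]
```

>>> carry_out(xyz=[[45,16,-2],[90,33,-2],[135,49,-2],[180,66,-2],[225,82,-2],[270,99,-2],[310,113,-2],[328,120,-2],[328,120,-2],[328,120,-2]], angular=[[0,0,0],[0,0,0],[0,0,0],[0,0,0],[0,0,0],[0,0,0],[0,0,0],[0,0,0],[0,0,0],[0,0,0]], fingers=[1,1,1,1,1,1,1,1,1,1])

```text
clock: 9.38
ee_pos: [0.5072, 0.004, 0.2375]
tcp_rot: [-3.14, 0.001, 1.619]
force: [-0.0, -1.0, -0.2]
grip_width: 1.0
```

```bash
python3 g.py .5092 .004 .096 1.62
python3 - <<'E'
from h import *
f=r.grab_frame('wrist'); save(f,'w2.png')
E
```

```text
t 9.38 p [0.5072 0.004  0.2375] rot [-3.140e+00  1.000e-03  1.619e+00] F [-0.  -1.  -0.2] w 1.0 q [ 0.01  0.23 -0.17  1.18 -0.    1.53]
[ -0.    2.1 141.5] [-0.001  0.001 -0.001]
```

View pics/w2.png

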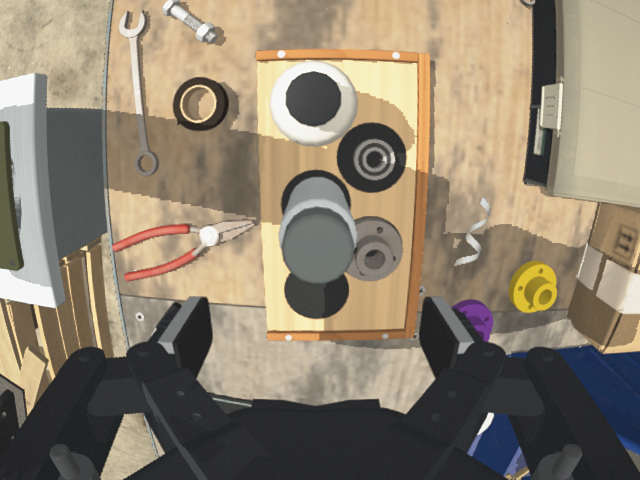

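The wrist view shows the spray cap at (316,245), the now-empty canister pad at (317,291), and the hub undisturbed at (375,248). Descending.

>>> carry_out(xyz=[[0,1,35],[0,2,70],[0,2,100],[0,2,125],[0,2,141],[0,2,141],[0,2,141]], angular=[[0,0,0],[0,0,0],[0,0,0],[0,0,0],[0,0,0],[0,0,0],[0,0,0]], fingers=[1,1,1,1,1,1,1])

```text
clock: 10.3
ee_pos: [0.5102, 0.0043, 0.0976]
tcp_rot: [3.141, 0.0, 1.619]
force: [0.1, -0.1, 0.0]
grip_width: 1.003
```

>>> carry_out(xyz=[[0,0,0],[0,0,0],[0,0,0],[0,0,0],[0,0,0],[0,0,0],[0,0,0],[0,0,0]], angular=[[0,0,0],[0,0,0],[0,0,0],[0,0,0],[0,0,0],[0,0,0],[0,0,0],[0,0,0]], fingers=[-1,-1,-1,-1,-1,-1,-1,-1])

```text
clock: 11.3
ee_pos: [0.5101, 0.005, 0.0981]
tcp_rot: [3.14, 0.0, 1.62]
force: [-1.9, -1.2, 5.7]
grip_width: 0.637
```

```bash
python3 g.py .5136 -.3396 .19 1.62 .5136 -.3396 .089 1.62
```

```text
t 11.3 p [0.5101 0.005  0.0981] rot [3.14 0.   1.62] F [-1.9 -1.2  5.7] w 0.637 q [ 0.01  0.33 -0.41  0.83 -0.    1.53]
[-344.4  -13.3  -91.8] [ 0.001  0.    -0.   ]
[-344.4  -13.4    9.2] [ 0.001  0.    -0.   ]
```

>>> carry_out(xyz=[[0,0,-10],[0,0,-30],[0,0,-60],[0,0,-85],[-20,-1,-92],[-50,-2,-92],[-90,-4,-92],[-130,-5,-92],[-170,-7,-92],[-210,-8,-92]], angular=[[0,0,0],[0,0,0],[0,0,0],[0,0,0],[0,0,0],[0,0,0],[0,0,0],[0,0,0],[0,0,0],[0,0,0]], fingers=[-1,-1,-1,-1,-1,-1,-1,-1,-1,-1])

```text
clock: 12.55
ee_pos: [0.5118, -0.2062, 0.1892]
tcp_rot: [-3.142, -0.0, 1.62]
force: [0.9, 1.6, -3.5]
grip_width: 0.641
```

>>> carry_out(xyz=[[-40,-1,0],[-75,-3,0],[-105,-4,0],[-125,-5,0],[-134,-5,0],[-134,-5,0],[-134,-5,0],[-134,-5,0]], angular=[[0,0,0],[0,0,0],[0,0,0],[0,0,0],[0,0,0],[0,0,0],[0,0,0],[0,0,0]], fingers=[-1,-1,-1,-1,-1,-1,-1,-1])

```text
clock: 13.55
ee_pos: [0.5137, -0.3382, 0.189]
tcp_rot: [-3.141, -0.0, 1.621]
force: [-0.2, 0.8, -1.6]
grip_width: 0.637
```

```bash
python3 g.py .5136 -.3396 .0898 1.62
```

```text
t 13.55 p [ 0.5137 -0.3382  0.189 ] rot [-3.141 -0.     1.621] F [-0.2  0.8 -1.6] w 0.637 q [-0.58  0.43  0.01  1.15  0.    0.94]
[-1.4 -0.2 99.2] [-0.    -0.     0.001]
```

>>> carry_out(xyz=[[-1,0,30],[-1,0,55],[-1,0,75],[-1,0,88],[-1,0,95],[-1,0,97],[-1,0,98],[-1,0,99],[-1,0,99]], angular=[[0,0,0],[0,0,0],[0,0,0],[0,0,0],[0,0,0],[0,0,0],[0,0,0],[0,0,0],[0,0,0]], fingers=[-1,-1,-1,-1,-1,-1,-1,-1,-1])

```text
clock: 14.68
ee_pos: [0.5139, -0.3403, 0.0903]
tcp_rot: [3.141, 0.0, 1.62]
force: [0.5, 0.4, -2.2]
grip_width: 0.637
```

>>> carry_out(xyz=[[0,0,0.7],[0,0,1.4],[0,0,1.4],[0,0,1.4]], angular=[[0,0,0],[0,0,0],[0,0,0],[0,0,0]], fingers=[-1,-1,-1,-1])

```text
clock: 15.18
ee_pos: [0.514, -0.3406, 0.0902]
tcp_rot: [3.14, 0.001, 1.62]
force: [-2.7, 0.9, 6.3]
grip_width: 0.632
```

>>> carry_out(xyz=[[0,0,0],[0,0,0],[0,0,0],[0,0,0],[0,0,0],[0,0,-30],[0,0,-70],[0,0,-110],[0,0,-145],[0,0,-145]], angular=[[0,0,0],[0,0,0],[0,0,0],[0,0,0],[0,0,0],[0,0,0],[0,0,0],[0,0,0],[0,0,0],[0,0,0]], fingers=[0.8,0.8,0.8,0.8,0.8,0.8,0.8,0.8,0.8,0.8])

```text
clock: 16.42
ee_pos: [0.5155, -0.3413, 0.2371]
tcp_rot: [3.136, 0.004, 1.62]
force: [0.5, 0.5, 0.2]
grip_width: 0.901
```

```bash
python3 g.py .5665 -.041 .2 1.62 .5665 -.12 .2 1.62
python3 - <<'E'
from h import *
f=r.grab_frame('scene'); save(f,'s3.png',(100,110,380,400),2)
E
```

```text
t 16.43 p [ 0.5155 -0.3413  0.2371] rot [3.136 0.004 1.62 ] F [0.5 0.5 0.2] w 0.901 q [-0.58  0.42  0.11  1.26  0.    0.94]
[297.6  65.5  36.2] [ 0.006  0.004 -0.   ]
[218.7  61.6  36.5] [ 0.006  0.004 -0.   ]
```

View pics/s3.png

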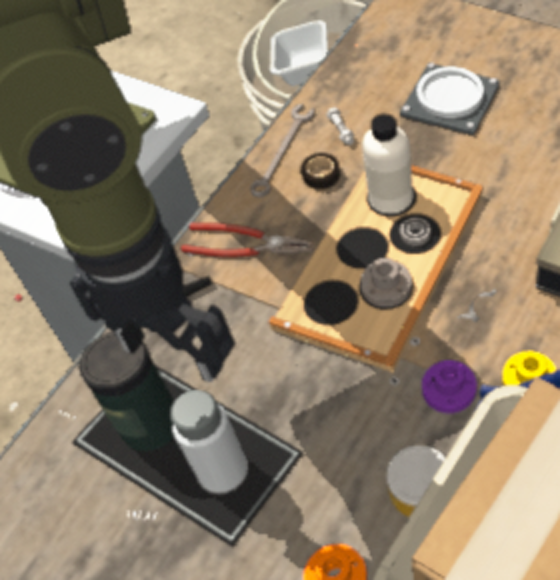

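Both containers stand upright on the mat: the canister at crop (125,390) and the spray can at (212,445). The empty pads are at (330,301) and (362,247), and the hub at (386,282). Moving over the hub and measuring again.

>>> carry_out(xyz=[[45,10,10],[90,20,20],[135,30,30],[180,40,36],[225,50,36],[270,60,36],[298,65,36],[298,65,36],[298,65,36],[298,65,36]], angular=[[0,0,0],[0,0,0],[0,0,0],[0,0,0],[0,0,0],[0,0,0],[0,0,0],[0,0,0],[0,0,0],[0,0,0]], fingers=[0.8,0.8,0.8,0.8,0.8,0.8,0.8,0.8,0.8,0.8])

```text
clock: 17.73
ee_pos: [0.5636, -0.0404, 0.197]
tcp_rot: [-3.141, 0.0, 1.618]
force: [-0.8, -0.0, -0.5]
grip_width: 0.899
```

```bash
python3 g.py .5665 -.041 .2 1.62
cat > m3.py <<'E'
from h import *
import sys
from scipy.optimize import least_squares
for n in ['scene','side']:
    f=r.grab_frame(n);P=cloud(f); K=f['K']; A=att(f['attitude']);o=np.array(f['origin'])
    def proj(p):
        q=A.T@(np.array(p)-o); return K[0,0]*q[0]/-q[2]+K[0,2], -K[1,1]*q[1]/-q[2]+K[1,2]
    def ray(u,v,z):
        d=A@np.array([(u-K[0,2])/K[0,0],-(v-K[1,2])/K[1,1],-1]);return (o+d*(z-o[2])/d[2])
    g=cv2.cvtColor(f['frame'],cv2.COLOR_RGB2GRAY)
    for nm,c in (('canpad',(.5117,-.09,.012)),('spraypad',(.5092,.005,.012))):
        u,v=map(int,proj(c)); m=np.zeros_like(g); cv2.circle(m,(u,v),25,255,-1)
        b=((g<45)&(m>0)).astype(np.uint8); k,l,st,ce=cv2.connectedComponentsWithStats(b)
        i=1+np.argmax(st[1:,4]); print(n,nm,st[i],ray(*ce[i],.012).round(4))
f=r.grab_frame('wrist'); save(f,'w3.png')
E
python3 m3.py
```

```text
t 17.73 p [ 0.5636 -0.0404  0.197 ] rot [-3.141  0.     1.618] F [-0.8 -0.  -0.5] w 0.899 q [-0.07  0.34 -0.11  1.12 -0.    1.45]
[-0.7  2.8 -3. ] [-0.001  0.    -0.002]
scene canpad [269 236  13   7  31] [ 0.5024 -0.0185  0.012 ]
scene spraypad [269 225  25  18 334] [0.5062 0.0061 0.012 ]
side canpad [344 238  26  23 406] [ 0.5132 -0.0833  0.012 ]
side spraypad [347 247  21  14 198] [ 0.5102 -0.0647  0.012 ]
```

View pics/w3.png

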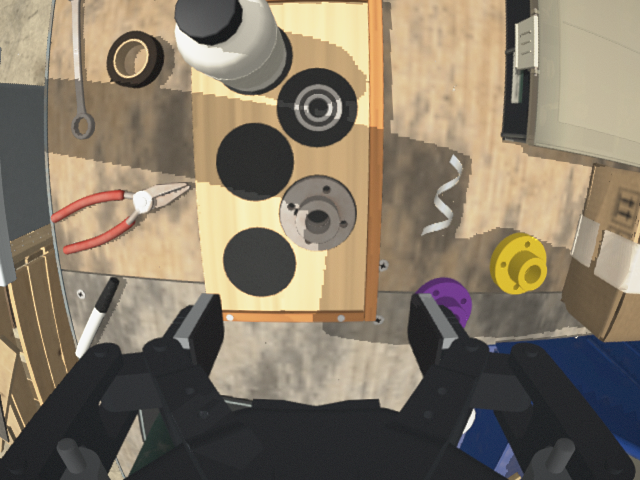

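The wrist view shows the spray pad at (255,162), the canister pad at (260,262), the hub flange at (317,212), the boss at (318,220) and the bearing at (317,107).

Run:
```python
from h import *
f=r.grab_frame('wrist')
for n,a in dict(spraypad=(255,162,.0125),canpad=(260,262,.0125),flange=(317.5,212.5,.026),bossbore=(317,221,.05),bearing=(318,107,.02),rimcornerR=(376,318,.02)).items(): print(n,wray(f,*a))
```

```text
spraypad [0.5087 0.0007 0.0125]
canpad [ 0.5141 -0.0932  0.0125]
flange [ 0.566  -0.0399  0.026 ]
bossbore [ 0.5655 -0.0415  0.05  ]
bearing [0.5622 0.0508 0.02  ]
rimcornerR [ 0.6289 -0.1444  0.02  ]
```

>>> carry_out(xyz=[[0,2,35],[0,2,70],[0,2,105],[0,2,130],[0,2,140],[0,2,140],[0,2,140]], angular=[[0,0,0],[0,0,0],[0,0,0],[0,0,0],[0,0,0],[0,0,0],[0,0,0]], fingers=[0.4,0.4,0.4,0.4,0.4,0.4,0.4])

```text
clock: 18.8
ee_pos: [0.5671, -0.0394, 0.0587]
tcp_rot: [3.139, 0.0, 1.62]
force: [-0.5, -0.8, 0.2]
grip_width: 0.703
```

```bash
python3 g.py .566 -.041 .026 1.62
```

```text
t 18.8 p [ 0.5671 -0.0394  0.0587] rot [3.139 0.    1.62 ] F [-0.5 -0.8  0.2] w 0.703 q [-0.07  0.46 -0.32  0.79 -0.    1.45]
[-1.5 -1.3 32.7] [ 0.002  0.    -0.   ]
```

>>> carry_out(xyz=[[-1,-1,12],[-1,-1,22],[-1,-1,28],[-1,-1,32],[-1,-1,32],[-1,-1,32]], angular=[[0,0,0],[0,0,0],[0,0,0],[0,0,0],[0,0,0],[0,0,0]], fingers=[0.4,0.4,0.4,0.4,0.4,0.4])

```text
clock: 19.55
ee_pos: [0.5654, -0.0403, 0.0257]
tcp_rot: [3.141, 0.0, 1.62]
force: [0.3, 0.2, -0.5]
grip_width: 0.702
```

>>> carry_out(xyz=[[0,0,0],[0,0,0],[0,0,0],[0,0,0],[0,0,0],[0,0,0],[0,0,0]], angular=[[0,0,0],[0,0,0],[0,0,0],[0,0,0],[0,0,0],[0,0,0],[0,0,0]], fingers=[-1,-1,-1,-1,-1,-1,-1])

```text
clock: 20.42
ee_pos: [0.5655, -0.0403, 0.0261]
tcp_rot: [3.141, 0.0, 1.62]
force: [-2.0, 0.3, 6.0]
grip_width: 0.389
```

```bash
python3 g.py .566 -.041 .22 1.62 .494 .316 .22 1.62
```

```text
t 20.43 p [ 0.5655 -0.0403  0.0261] rot [3.141 0.    1.62 ] F [-2.   0.3  6. ] w 0.389 q [-0.07  0.49 -0.36  0.72 -0.    1.45]
[  -0.7    0.6 -193.9] [ 0.001  0.    -0.   ]
[ 359.4  -53.8 -194. ] [ 0.001  0.    -0.   ]
```

>>> carry_out(xyz=[[0,0,-10],[0,0,-35],[0,0,-75],[0,0,-115],[0,0,-155],[0,0,-185],[15,-2,-194],[45,-7,-194],[85,-13,-194],[125,-19,-194]], angular=[[0,0,0],[0,0,0],[0,0,0],[0,0,0],[0,0,0],[0,0,0],[0,0,0],[0,0,0],[0,0,0],[0,0,0]], fingers=[-1,-1,-1,-1,-1,-1,-1,-1,-1,-1])

```text
clock: 21.68
ee_pos: [0.538, 0.0854, 0.2176]
tcp_rot: [-3.138, -0.0, 1.62]
force: [1.1, -0.0, -4.8]
grip_width: 0.398
```

>>> carry_out(xyz=[[40,-6,0],[80,-12,0],[120,-18,0],[160,-24,0],[195,-29,0],[220,-33,0],[234,-35,0],[234,-35,0],[234,-35,0]], angular=[[0,0,0],[0,0,0],[0,0,0],[0,0,0],[0,0,0],[0,0,0],[0,0,0],[0,0,0],[0,0,0]], fingers=[-1,-1,-1,-1,-1,-1,-1,-1,-1])

```text
clock: 22.8
ee_pos: [0.4933, 0.3147, 0.219]
tcp_rot: [-3.141, 0.001, 1.619]
force: [0.1, -0.1, -4.4]
grip_width: 0.394
```

```bash
python3 g.py .494 .316 .06 1.62
python3 - <<'E'
from h import *
f=r.grab_frame('wrist'); save(f,'w4.png')
f=r.grab_frame('scene'); save(f,'s4.png',(260,80,420,240),4)
E
```

```text
t 22.8 p [0.4933 0.3147 0.219 ] rot [-3.141e+00  1.000e-03  1.619e+00] F [ 0.1 -0.1 -4.4] w 0.394 q [ 0.57  0.37 -0.01  1.19 -0.    2.09]
[  1.4   0.9 159. ] [-0.001  0.001 -0.001]
```

View pics/w4.png

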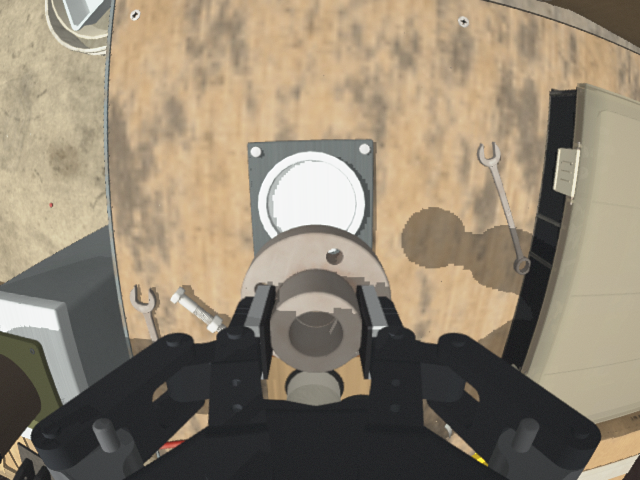

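The wrist view shows the hub held level. The cup's outer rim spans columns 258–369 with its top at row 151, so its centre is near (313,204).

Run:
```python
from h import *
f=r.grab_frame('wrist')
for a in [(258,203,.024),(369,203,.024),(313,151,.024),(313,205,.024),(248,142,.01),(374,139,.01)]: print(a,wray(f,*a))
```

```text
(258, 203, 0.024) [0.4402 0.3161 0.024 ]
(369, 203, 0.024) [0.5437 0.3209 0.024 ]
(313, 151, 0.024) [0.4893 0.3664 0.024 ]
(313, 205, 0.024) [0.4916 0.3164 0.024 ]
(248, 142, 0.01) [0.4272 0.3722 0.01  ]
(374, 139, 0.01) [0.5463 0.3804 0.01  ]
```

>>> carry_out(xyz=[[1,0,35],[2,0,70],[2,0,105],[2,0,135],[2,0,160],[2,0,175],[2,0,183],[2,0,187],[2,0,187],[2,0,187]], angular=[[0,0,0],[0,0,0],[0,0,0],[0,0,0],[0,0,0],[0,0,0],[0,0,0],[0,0,0],[0,0,0],[0,0,0]], fingers=[-1,-1,-1,-1,-1,-1,-1,-1,-1,-1])

```text
clock: 24.2
ee_pos: [0.494, 0.318, 0.0333]
tcp_rot: [3.14, -0.001, 1.62]
force: [0.2, -0.7, -3.7]
grip_width: 0.393
```

>>> carry_out(xyz=[[0,0,1],[0,0,2],[0,0,2.7],[0,0,2.7],[0,0,2.7]], angular=[[0,0,0],[0,0,0],[0,0,0],[0,0,0],[0,0,0]], fingers=[-1,-1,-1,-1,-1])

```text
clock: 24.82
ee_pos: [0.4934, 0.3176, 0.0298]
tcp_rot: [-3.142, 0.0, 1.62]
force: [-0.1, 0.9, -4.7]
grip_width: 0.397
```

>>> carry_out(xyz=[[0,0,0.7],[0,0,1.4],[0,0,2.1],[0,0,2.1],[0,0,2.1]], angular=[[0,0,0],[0,0,0],[0,0,0],[0,0,0],[0,0,0]], fingers=[-1,-1,-1,-1,-1])

```text
clock: 25.45
ee_pos: [0.4935, 0.3177, 0.0282]
tcp_rot: [3.141, -0.0, 1.62]
force: [-1.2, -0.9, 2.9]
grip_width: 0.393
```

Contact came at TCP z 0.0282 against 0.0281 predicted, so the hub is on the cup floor. Releasing.

>>> carry_out(xyz=[[0,0,0],[0,0,0],[0,0,0],[0,0,0],[0,0,-15],[0,0,-40],[0,0,-80],[0,0,-130],[0,0,-180],[0,0,-210]], angular=[[0,0,0],[0,0,0],[0,0,0],[0,0,0],[0,0,0],[0,0,0],[0,0,0],[0,0,0],[0,0,0],[0,0,0]], fingers=[0.4,0.4,0.4,0.4,0.4,0.4,0.4,0.4,0.4,0.8])

```text
clock: 26.7
ee_pos: [0.4943, 0.3182, 0.2421]
tcp_rot: [3.137, -0.003, 1.62]
force: [0.1, 0.7, -0.1]
grip_width: 0.891
```

```bash
python3 g.py .514 -.3406 .24 1.62
python3 - <<'E'
from h import *
f=r.grab_frame('scene'); save(f,'s5.png',(260,80,420,240),4)
E
```

```text
t 26.7 p [0.4943 0.3182 0.2421] rot [ 3.137e+00 -3.000e-03  1.620e+00] F [ 0.1  0.7 -0.1] w 0.891 q [0.57 0.36 0.04 1.24 0.   2.09]
[-6.59e+02 -1.26e+01  3.00e-01] [ 0.004 -0.003 -0.   ]
```

View pics/s5.png

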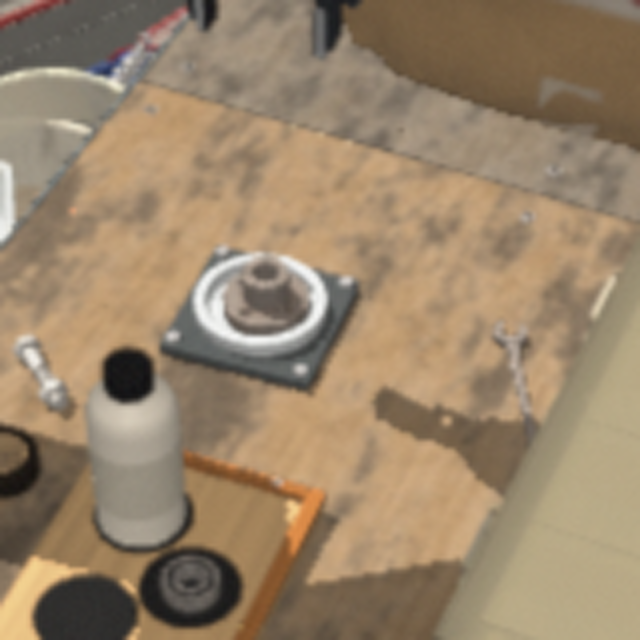

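The hub lies flat inside the cup at crop (268,298), and the bottle and bearing are untouched. Now back to the spray can.

>>> carry_out(xyz=[[-30,-1,0],[-75,-1,0],[-120,-2,0],[-165,-3,0],[-210,-4,0],[-255,-5,0],[-300,-6,0],[-345,-7,0],[-390,-7,0],[-435,-8,0]], angular=[[0,0,0],[0,0,0],[0,0,0],[0,0,0],[0,0,0],[0,0,0],[0,0,0],[0,0,0],[0,0,0],[0,0,0]], fingers=[0.8,0.8,0.8,0.8,0.8,0.8,0.8,0.8,0.8,0.8])

```text
clock: 28.0
ee_pos: [0.5067, -0.1187, 0.2385]
tcp_rot: [3.14, 0.0, 1.62]
force: [0.4, -1.4, 0.5]
grip_width: 0.899
```

>>> carry_out(xyz=[[-45,-1,0],[-90,-2,0],[-135,-3,0],[-180,-4,0],[-210,-4,0],[-224,-4,0],[-224,-4,0],[-224,-4,0],[-224,-4,0]], angular=[[0,0,0],[0,0,0],[0,0,0],[0,0,0],[0,0,0],[0,0,0],[0,0,0],[0,0,0],[0,0,0]], fingers=[0.8,0.8,0.8,0.8,0.8,0.8,0.8,0.8,0.8])

```text
clock: 29.12
ee_pos: [0.5138, -0.3399, 0.238]
tcp_rot: [3.142, -0.0, 1.621]
force: [0.2, -0.3, 0.0]
grip_width: 0.896
```

```bash
python3 g.py .514 -.3406 .0905 1.62
```

```text
t 29.12 p [ 0.5138 -0.3399  0.238 ] rot [ 3.142 -0.     1.621] F [ 0.2 -0.3  0. ] w 0.896 q [-0.58  0.42  0.11  1.27  0.    0.94]
[-7.000e-01  1.000e-01  1.475e+02] [ 0.    -0.     0.001]
```

>>> carry_out(xyz=[[-1,0,35],[-1,0,70],[-1,0,105],[-1,0,130],[-1,0,147],[-1,0,147],[-1,0,147]], angular=[[0,0,0],[0,0,0],[0,0,0],[0,0,0],[0,0,0],[0,0,0],[0,0,0]], fingers=[0.8,0.8,0.8,0.8,0.8,0.8,0.8])

```text
clock: 30.0
ee_pos: [0.5144, -0.342, 0.0917]
tcp_rot: [3.141, 0.001, 1.62]
force: [-0.3, 0.2, 0.1]
grip_width: 0.903
```

>>> carry_out(xyz=[[0,0,0],[0,0,0],[0,0,0],[0,0,0],[0,0,0],[0,0,0],[0,0,0]], angular=[[0,0,0],[0,0,0],[0,0,0],[0,0,0],[0,0,0],[0,0,0],[0,0,0]], fingers=[-1,-1,-1,-1,-1,-1,-1])

```text
clock: 30.88
ee_pos: [0.5143, -0.3427, 0.0924]
tcp_rot: [3.14, 0.002, 1.62]
force: [-1.6, -0.5, 5.6]
grip_width: 0.633
```

```bash
python3 g.py .51 .0045 .19 1.62 .51 .0045 .0985 1.62
```

```text
t 30.88 p [ 0.5143 -0.3427  0.0924] rot [3.14e+00 2.00e-03 1.62e+00] F [-1.6 -0.5  5.6] w 0.633 q [-0.59  0.5  -0.14  0.93 -0.    0.93]
[346.9  12.8 -98.2] [ 0.002  0.002 -0.   ]
[347.   12.7  -6.7] [ 0.002  0.002 -0.   ]
```

>>> carry_out(xyz=[[0,0,-10],[0,0,-30],[0,0,-60],[0,0,-90],[20,1,-98],[50,2,-98],[90,4,-98],[130,5,-98],[170,7,-98],[210,8,-98]], angular=[[0,0,0],[0,0,0],[0,0,0],[0,0,0],[0,0,0],[0,0,0],[0,0,0],[0,0,0],[0,0,0],[0,0,0]], fingers=[-1,-1,-1,-1,-1,-1,-1,-1,-1,-1])

```text
clock: 32.12
ee_pos: [0.5102, -0.1293, 0.1878]
tcp_rot: [-3.14, -0.001, 1.62]
force: [0.5, -0.2, -2.5]
grip_width: 0.633
```

>>> carry_out(xyz=[[40,1,0],[75,3,0],[105,4,0],[125,5,0],[136,5,0],[136,5,0],[136,5,0],[136,5,0]], angular=[[0,0,0],[0,0,0],[0,0,0],[0,0,0],[0,0,0],[0,0,0],[0,0,0],[0,0,0]], fingers=[-1,-1,-1,-1,-1,-1,-1,-1])

```text
clock: 33.12
ee_pos: [0.5098, 0.0034, 0.1886]
tcp_rot: [-3.141, 0.0, 1.619]
force: [0.2, 0.2, -3.0]
grip_width: 0.633
```

```bash
python3 g.py .5098 .003 .102 1.62
cat > m4.py <<'E'
from h import *
import sys
from scipy.optimize import least_squares
def fit(P,c,rad,z0,z1):
    P=P.reshape(-1,3); c=np.array(c,float)
    for k in range(4):
        Q=P[(P[:,2]>z0)&(P[:,2]<z1)&(np.hypot(*(P[:,:2]-c).T)<rad*1.3)][:,:2]
        if len(Q)<8: return None
        s=least_squares(lambda p:np.hypot(*(Q-p).T)-rad,c,loss='soft_l1',f_scale=.002); c=s.x
    return len(Q),c.round(4)
L=[cloud(r.grab_frame(n)) for n in('scene','side')]
a=list(map(float,sys.argv[1:]))
for i in range(0,len(a),5): print([fit(P,a[i:i+2],*a[i+2:i+5]) for P in L])
E
python3 m4.py .51 .005 .028 .11 .165
```

```text
t 33.12 p [0.5098 0.0034 0.1886] rot [-3.141  0.     1.619] F [ 0.2  0.2 -3. ] w 0.633 q [ 0.01  0.26 -0.26  1.06 -0.    1.53]
[-0.4 -0.  86.6] [-0.     0.    -0.001]
[(333, array([0.5091, 0.0054])), (481, array([0.51  , 0.0026]))]
```

The held can's fits match the original readings in both cameras to under 0.5 mm. Lowering it.

>>> carry_out(xyz=[[0,0,30],[0,0,52],[0,0,68],[0,0,78],[0,0,83],[0,0,86],[0,0,87],[0,0,87],[0,0,87]], angular=[[0,0,0],[0,0,0],[0,0,0],[0,0,0],[0,0,0],[0,0,0],[0,0,0],[0,0,0],[0,0,0]], fingers=[-1,-1,-1,-1,-1,-1,-1,-1,-1])

```text
clock: 34.35
ee_pos: [0.5101, 0.0041, 0.102]
tcp_rot: [3.141, 0.0, 1.62]
force: [0.6, -0.4, -1.6]
grip_width: 0.635
```

>>> carry_out(xyz=[[0,0,0.5],[0,0,1],[0,0,1.5],[0,0,1.5]], angular=[[0,0,0],[0,0,0],[0,0,0],[0,0,0]], fingers=[-1,-1,-1,-1])

```text
clock: 34.85
ee_pos: [0.5099, 0.0041, 0.1004]
tcp_rot: [3.141, 0.0, 1.62]
force: [-0.5, -0.5, 1.0]
grip_width: 0.634
```

>>> carry_out(xyz=[[0,0,0.5],[0,0,0.5],[0,0,0.5],[0,0,0.5],[0,0,0.5],[0,0,-30],[0,0,-70],[0,0,-110],[0,0,-138],[0,0,-138]], angular=[[0,0,0],[0,0,0],[0,0,0],[0,0,0],[0,0,0],[0,0,0],[0,0,0],[0,0,0],[0,0,0],[0,0,0]], fingers=[-1,0.8,0.8,0.8,0.8,0.8,1,1,1,1])

```text
clock: 36.1
ee_pos: [0.5116, 0.0041, 0.2405]
tcp_rot: [3.136, 0.0, 1.62]
force: [0.2, 0.2, -0.7]
grip_width: 1.004
```

```bash
python3 g.py .4042 -.3288 .24 1.62; python3 m4.py .51 .005 .028 .06 .115 .4042 -.3288 .035 .05 .14
```

```text
t 36.1 p [0.5116 0.0041 0.2405] rot [3.136 0.    1.62 ] F [ 0.2  0.2 -0.7] w 1.004 q [ 0.01  0.23 -0.16  1.18  0.    1.53]
[-3.272e+02 -1.236e+02 -1.000e-01] [ 0.005  0.    -0.   ]
[(304, array([0.5084, 0.0064])), (152, array([0.5095, 0.0028]))]
[(754, array([ 0.4033, -0.3276])), (649, array([ 0.4049, -0.3302]))]
```

>>> carry_out(xyz=[[-40,-15,0],[-82,-31,0],[-124,-47,0],[-166,-63,0],[-208,-79,0],[-250,-95,0],[-290,-110,0],[-318,-121,0],[-327,-123,0],[-327,-123,0]], angular=[[0,0,0],[0,0,0],[0,0,0],[0,0,0],[0,0,0],[0,0,0],[0,0,0],[0,0,0],[0,0,0],[0,0,0]], fingers=[1,1,1,1,1,1,1,1,1,1])

```text
clock: 37.45
ee_pos: [0.4025, -0.3282, 0.237]
tcp_rot: [-3.14, -0.002, 1.619]
force: [0.8, 0.1, 0.3]
grip_width: 1.001
```

>>> carry_out(xyz=[[0,0,0],[0,0,0]], angular=[[0,0,0],[0,0,0]], fingers=[1,1])

```text
clock: 37.7
ee_pos: [0.4033, -0.3276, 0.2381]
tcp_rot: [-3.141, -0.0, 1.621]
force: [0.0, 0.3, 0.5]
grip_width: 1.001
```

```bash
python3 g.py .4042 -.3288 .097 1.62
```

```text
t 37.7 p [ 0.4033 -0.3276  0.2381] rot [-3.141 -0.     1.621] F [0.  0.3 0.5] w 1.001 q [-0.68  0.25 -0.14  1.19  0.    0.84]
[ -1.3   0.8 141.1] [-0.    -0.     0.001]
```

>>> carry_out(xyz=[[-1,1,35],[-1,1,70],[-1,1,102],[-1,1,126],[-1,1,141],[-1,1,141],[-1,1,141]], angular=[[0,0,0],[0,0,0],[0,0,0],[0,0,0],[0,0,0],[0,0,0],[0,0,0]], fingers=[1,1,1,1,1,1,1])

```text
clock: 38.58
ee_pos: [0.4048, -0.3299, 0.0981]
tcp_rot: [3.14, 0.001, 1.62]
force: [-0.4, 0.2, -0.1]
grip_width: 1.0
```

>>> carry_out(xyz=[[0,0,0],[0,0,0],[0,0,0],[0,0,0],[0,0,0],[0,0,0],[0,0,0]], angular=[[0,0,0],[0,0,0],[0,0,0],[0,0,0],[0,0,0],[0,0,0],[0,0,0]], fingers=[-1,-1,-1,-1,-1,-1,-1])

```text
clock: 39.45
ee_pos: [0.4044, -0.3302, 0.0986]
tcp_rot: [3.14, 0.002, 1.619]
force: [-1.6, 1.1, 5.6]
grip_width: 0.81
```

```bash
python3 g.py .512 -.0905 .20 1.62
```

```text
t 39.45 p [ 0.4044 -0.3302  0.0986] rot [3.140e+00 2.000e-03 1.619e+00] F [-1.6  1.1  5.6] w 0.81 q [-0.68  0.35 -0.38  0.84 -0.    0.84]
[ 234.   119.3 -101.7] [ 0.001  0.002 -0.001]
```

>>> carry_out(xyz=[[0,0,-10],[0,0,-30],[0,0,-60],[0,0,-90],[15,8,-102],[40,20,-102],[70,36,-102],[100,51,-102],[130,66,-102],[160,82,-102]], angular=[[0,0,0],[0,0,0],[0,0,0],[0,0,0],[0,0,0],[0,0,0],[0,0,0],[0,0,0],[0,0,0],[0,0,0]], fingers=[-1,-1,-1,-1,-1,-1,-1,-1,-1,-1])

```text
clock: 40.7
ee_pos: [0.4779, -0.1633, 0.1985]
tcp_rot: [-3.14, -0.001, 1.62]
force: [-0.2, 0.2, -3.6]
grip_width: 0.808
```

>>> carry_out(xyz=[[25,13,0],[48,24,0],[64,33,0],[73,37,0],[73,37,0],[73,37,0],[73,37,0]], angular=[[0,0,0],[0,0,0],[0,0,0],[0,0,0],[0,0,0],[0,0,0],[0,0,0]], fingers=[-1,-1,-1,-1,-1,-1,-1])

```text
clock: 41.58
ee_pos: [0.5112, -0.0916, 0.1992]
tcp_rot: [-3.141, 0.0, 1.619]
force: [-0.2, -0.2, -3.2]
grip_width: 0.806
```

```bash
python3 g.py .512 -.0917 .108 1.62;  python3 m4.py .5117 -.09 .035 .14 .24 .51 .005 .028 .06 .115
```

```text
t 41.58 p [ 0.5112 -0.0916  0.1992] rot [-3.141  0.     1.619] F [-0.2 -0.2 -3.2] w 0.806 q [-0.18  0.27 -0.21  1.09 -0.    1.35]
[-0.1  0.8 91.2] [-0.     0.    -0.001]
[(871, array([ 0.5116, -0.0893])), (1211, array([ 0.5125, -0.0915]))]
[(251, array([0.5084, 0.0062])), (145, array([0.5095, 0.0029]))]
```

Canister fits (S .5116,-.0893 and D .5125,-.0915) match the originals (.5114,-.0892 and .5126,-.0920).

>>> carry_out(xyz=[[0,0,30],[0,0,55],[0,0,72],[0,0,82],[0,0,88],[0,0,91],[0,0,91],[0,0,91]], angular=[[0,0,0],[0,0,0],[0,0,0],[0,0,0],[0,0,0],[0,0,0],[0,0,0],[0,0,0]], fingers=[-1,-1,-1,-1,-1,-1,-1,-1])

```text
clock: 42.68
ee_pos: [0.5119, -0.091, 0.1087]
tcp_rot: [3.141, 0.0, 1.62]
force: [0.4, -0.4, -3.2]
grip_width: 0.805
```

>>> carry_out(xyz=[[0,0,0.5],[0,0,1],[0,0,1.5],[0,0,1.5]], angular=[[0,0,0],[0,0,0],[0,0,0],[0,0,0]], fingers=[-1,-1,-1,-1])

```text
clock: 43.18
ee_pos: [0.5115, -0.0909, 0.1068]
tcp_rot: [3.142, -0.0, 1.62]
force: [-0.1, 0.0, -2.9]
grip_width: 0.807
```

>>> carry_out(xyz=[[0,0,0.5],[0,0,1],[0,0,1.5],[0,0,1.5]], angular=[[0,0,0],[0,0,0],[0,0,0],[0,0,0]], fingers=[-1,-1,-1,-1])

```text
clock: 43.68
ee_pos: [0.5115, -0.091, 0.1067]
tcp_rot: [3.141, 0.0, 1.62]
force: [-4.3, -1.0, 9.3]
grip_width: 0.807
```

Contact. Releasing and rising, then retreating toward the robot's right side.

>>> carry_out(xyz=[[0,0,0],[0,0,0],[0,0,0],[0,0,0],[0,0,0],[0,0,-30],[0,0,-70],[0,0,-110],[0,0,-145],[0,0,-145]], angular=[[0,0,0],[0,0,0],[0,0,0],[0,0,0],[0,0,0],[0,0,0],[0,0,0],[0,0,0],[0,0,0],[0,0,0]], fingers=[1,1,1,1,1,1,1,1,1,1])

```text
clock: 44.92
ee_pos: [0.5135, -0.0913, 0.2532]
tcp_rot: [3.135, 0.001, 1.62]
force: [-0.3, 1.0, -0.0]
grip_width: 0.998
```

>>> carry_out(xyz=[[-40,-20,0],[-80,-40,0],[-120,-60,0],[-160,-80,0],[-200,-100,0],[-220,-110,0],[-220,-110,0],[-220,-110,0]], angular=[[0,0,0],[0,0,0],[0,0,0],[0,0,0],[0,0,0],[0,0,0],[0,0,0],[0,0,0]], fingers=[1,1,1,1,1,1,1,1])

```text
clock: 45.92
ee_pos: [0.4122, -0.3153, 0.2493]
tcp_rot: [-3.141, -0.002, 1.62]
force: [-0.1, -0.9, 0.4]
grip_width: 1.0
```

```bash
python3 m4.py .5117 -.09 .035 .06 .15 .51 .005 .028 .06 .115 .503 .097 .031 .06 .105
python3 - <<'E'
from h import *
f=r.grab_frame('scene'); save(f,'s6.png',(180,110,400,310),3)
P=cloud(f).reshape(-1,3); m=(np.hypot(P[:,0]-.4935,P[:,1]-.3175)<.034)
for lo,hi in((.026,.032),(.048,.058)): 
    Q=P[m&(P[:,2]>lo)&(P[:,2]<hi)]; print(len(Q),Q.mean(0).round(4),Q.std(0).round(4))
E
```

```text
[(651, array([ 0.5109, -0.0885])), (385, array([ 0.5121, -0.0913]))]
[(253, array([0.5084, 0.006 ])), (148, array([0.5094, 0.0031]))]
[(222, array([0.5021, 0.0987])), (438, array([0.5028, 0.096 ]))]
127 [0.4966 0.3091 0.0293] [0.0191 0.0156 0.0015]
76 [0.4959 0.3183 0.0524] [0.01   0.0105 0.0025]
```

View pics/s6.png

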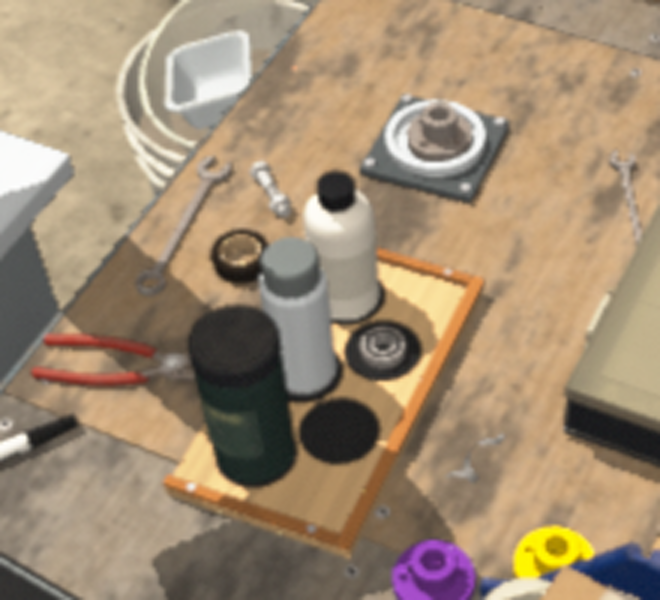

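The last view shows all three containers upright on the front pads, the hub flat in the cup at (440,130), and the bearing at (383,345) untouched. Handing in.

```bash
python3 -c "
from workcell import r
print(r.close_job())"
```

```text
the job is handed in; nothing more can be done
None
```

The job is done and handed in at about 46 s of the 125 s allowed. The canister and spray can went onto the mat first, then the hub into the nest cup. The spray can and then the canister went back to their original places.

- **Containers:** both camera fits put the canister and spray can within about 1 mm of where they started. The bottle reads the same as at the start (within 0.5 mm).
- **Hub:** the boss top reads about 52 mm, as it should, and it touched down at the height predicted for the cup floor, so it is flat. In the pictures it sits slightly off-centre in the cup but well inside the rim.
- **Other objects:** the bearing and the look-alikes were not touched. Wrist-force readings at the end of each move stayed below about 11 N, and nothing was knocked over.
- **Disagreements:** my estimate of the canister and spray can pads from the wrist camera differed by 3–4 mm from the scene and side camera fits. I used the scene and side fits. One automatic pad detection in those two cameras also gave unusable values, so I ignored it.

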